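Free the reverse-thread grinder crank and park it in its dock

ROBOT

A 7-joint arm with a two-finger parallel gripper is mounted at the origin on the work surface. World frame = base frame: x ahead of the robot, y to its left, z up, the work surface at z = 0. Lengths are in m, angles in rad, forces in N, time in s.
With the tool pointing down it reaches from about 0.4 to 0.85 m from the base axis. Payload 4.5 kg.
Tool frame: the origin (TCP) lies midway between the tips of the shut fingers; the grasp point (between the pads) lies 19 mm behind it; z points along the fingers, y is the line along which they close (so a half turn about z gives the same grasp; the last joint's range is limited). The gripper opens to 88 mm and grips with 3 to 60 N. Pads are 18 mm wide; open, the fingers measure 123 mm over their backs; the gripper's body (75 mm by 187 mm) begins 45 mm behind the grasp point.
Start: joints at [1.198, 0.689, -0.195, 1.565, 0.157, 0.902, -0.215], TCP at [0.247, -0.574, 0.239] pointing down, gripper open.
Joint ranges: [-3.01, 3.01], [-0.46, 2.08], [-1.47, 1.51], [0.13, 2.56], [-1, 4.14], [0.04, 2.09], [-2.66, 2.66]. Speed limits (rad/s): [2.57, 2.57, 3.14, 3.14, 3.14, 3.14, 3.14].

INTERFACE

Orientations are given as a unit quaternion [x, y, z, w].
In Python, from cell import sensors, camera, workorder, spotter gives the robot as it stands. The module is installed in compiled form; this text tells all that it offers.
- The arm moves only by the tool servo_tool, never from a script. Its argument "moves" is a list of rows, each a list of 4 numbers: the shift along the tool's x, y, z in m, then the turn about the tool's z in rad. A call has exactly 5 rows; each row shifts and turns the commanded pose from where the row before left it, along the tool's axes as they then stand; what a row does not reach is not made up. A row lasts 1/10 s, in which the tool goes at most 50 mm and 8.59 degrees, less where a joint would pass 70% of its speed; a pose out of reach is approached as far as the arm can. A call is refused whole if a number of a shift passes 0.05 or a number of a turn 0.15, either way. A call with a gripper value outside its range is refused whole. "fingers" is the gripper command: -1 is shut, 1 is fully open, values between are in proportion, set as the call begins (left out, the last holds). The fingers move at their own pace and stop on an object; "force" is the grip in N (left out, the last holds). Time passes only in rows, so rows that do not move let the fingers close, or fill a call up. It gives the time, the measured TCP pose, the force, the opening and the grip force at its end, in the units of the state.
- sensors.get_state(): the state, without advancing time (a new reading comes with each control period).
- camera(name): name is "scene" or "side" or "wrist"; returns a dict with "image" (480x640x3 uint8, red, green, blue), "depth" (480x640 float32, m along the optical axis (not along the pixel's ray), 0 where there is no reading), "K" (3x3 intrinsics, pixels), "rvec" (rotation vector, rad) and "tvec" (3), from world to camera coordinates, as OpenCV has them. Camera axes: x right, y down, z forward; pixel columns grow to the right and rows downward; lengths in m; the calibration is good to about 2 mm. A picture is of the moment at which its call begins.
- workorder.close_job(): hands the job in; it is judged then, once.
Trained networks look in the newest picture that a camera, given by its name, has taken for a name from the list of things; names that differ only in an ending like _2 or _b are one class to them, and where a whole thing is asked for, a point or a joint stands for the part that bears it (a point fixed in the world has none). Each returns a list of dicts, best first, with "score" (0 to 1); they miss things now and then, are a little off and sometimes report something else, mostly with a low value. They report only what shows in the picture. A call takes as long as a camera call. They do not tell look-alikes from the thing itself.
- spotter.trace(camera, name): "mask" (480x640 bool, what is visible of it) and "rect" ([left, top, width, height] in pixels, round what is visible of it).
- spotter.landmark_of(camera, name): "pixel" ([row, column] in pixels: a listed point, or the origin of a listed thing).
The state is a dict: "t": time; "joint_positions": joint angles; "joint_vel": joint speeds; "joint_torque": joint torques, N m; "tcp_pos": TCP position; "ee_rot": TCP orientation; "wrist_force": force on the tool from outside, world axes, zero at the start; "moment": the same for the moment, N m; "width": finger opening in m; "grip_force": force on a finger pad.
Only numpy, scipy, OpenCV 4.12 (cv2) and the standard library are available. Lean on these libraries where they do the work, as an engineer would, in place of code of your own. Each camera call takes 0.05 s, during which the arm holds its last target. There are 200 camera calls.

TASK

Take the crank off the aluminium grinder: its thread is cut left-handed on some grinders and right-handed on others, so find by feel, without forcing it, which way the hub gives, turn it well free and lift it straight off. Lay the crank down flat with its hub on the cork mat and let go; then take it again by its bamboo knob and slide it, hub first, right under the clear roof of the steel dock, resting flat on the boards with the knob sticking out of the open mouth. Do not drop the crank, and leave the jar, the shaker, the tin and the wooden spoon where they are.

Things in the scene. Friction and masses are not known exactly. Their poses are not given: they have to be found in the camera images.
- grinder: Cast aluminium hand grinder fixed to the boards, foot 112 mm across, 125 mm tall to the flat shoulder on which the crank's hub sits; above it a 23 mm spindle hidden inside the hub. Origin at the centre of its underside, z up along the spindle. At the start the crank's arm points along the grinder's +x.
- crank: Loose aluminium crank, about 0.21 kg. Origin on the hub axis at the hub's underside; z up, +x along the arm to the knob. Hub round, 52 mm across, 0 to 26 mm above the origin, hollow below. Arm 18 mm wide, 18 to 26 mm above the origin, reaching 107 mm from the axis. Centre of mass about 12 mm from the axis towards the knob: it stands flat on its hub by itself.
- boss (a point): Centre of the crank's square boss, 28 x 28 mm (faces across the crank's x and y), 26 to 54 mm above the crank's origin (this point: 40 mm), for turning from above. The wrong way it stops hard after 10 to 15 degrees (0.3 N m tells it, over 1.5 N m forces it); the right way (hidden, differs) it turns freely and lifts straight off between 55 and 95 degrees, best 75, clear after 25 mm.
- knob: Bamboo knob fixed to the crank, a square block 24 x 24 mm (faces across the crank's x and y) and 50 mm tall, standing on the arm. Origin at the centre of its underside, 95 mm from the hub axis along the crank's +x and 26 mm above the crank's origin. Held by closing the fingers along the arm (on the faces across the crank's x) it carries the crank level.
- mat: Cork mat 200 (x) x 140 (y) mm, 4 mm thick, fixed on the boards; origin at the centre of its underside.
- dock: Fixed low steel dock with a clear flat roof, standing on the boards and without a floor. Origin on the boards where the hub's axis should finally be; its mouth is on the -x side, +x leads inwards. Roof and side walls reach from x = -35 mm to +51 mm; inside 90 mm wide (y = -45 to +45 mm), roof underside 70 mm above the boards, top 75 mm; a 30 mm high stop at the back begins at x = +45 mm.
- jar: White ceramic lidded jar, 76 mm across, 109 mm tall, bystander; origin under its centre.
- shaker: Empty clear glass shaker, 68 mm across, 95 mm tall, bystander; origin under its centre.
- tin: Blue tin, 60 mm across, 80 mm tall, bystander; origin under its centre.
- stirrer: Wooden spoon 190 mm long lying on the boards at the left, bystander.
Mind the look-alikes: they are no part of the job. Leave any orange look-alike of the crank alone.

How it is judged:
By the outcome, as a careful person would: the job done as asked, in the order asked, and still so for the second after the job is handed in, with the robot touching nothing.
It also fails if it takes over 67 s, if anything falls off the work surface, if the arm or the gripper's body presses on something with over 40 N, if the wrist force passes 120 N, or if a joint passes its speed limit or range.

## Working session

There is one attempt and no reset: what is moved stays moved. The work goes in short steps, Python scripts to look and compute and a tool call to move; the robot and the scene stay as the last step left them, time stands still between calls to the robot, and variables do not carry over. Pictures are saved under pics/ and viewed, at most 10 in all, crops included, and the job is handed in when it is done.

Besides the shell and the picture viewer there is one more tool, called after "Call:" as a command line: name --pt "numbers of a row" for each row, then --argument value for the rest. servo_tool: Moves the arm, as the interface text tells. Its arguments: {"type":"object","properties":{"moves":{"type":"array","items":{"type":"array","items":{"type":"number"}}},"fingers":{"type":"number"},"force":{"type":"number"}},"required":["moves"]}

```bash
mkdir -p pics
cat > h.py <<'E'
import numpy as np, cv2
from cell import sensors, camera, workorder, spotter
def ray(c,px):  # px=(row,col) -> origin, dir (z_cam=1)
    R=cv2.Rodrigues(np.array(c['rvec'],float))[0]; t=np.array(c['tvec'],float).ravel()
    d=np.linalg.inv(c['K'])@np.array([px[1],px[0],1.0])
    return -R.T@t, R.T@d
def atz(c,px,z):
    o,d=ray(c,px); return o+d*(z-o[2])/d[2]
def cloud(c,mask):
    v,u=np.nonzero(mask&(c['depth']>0)); R=cv2.Rodrigues(np.array(c['rvec'],float))[0]; t=np.array(c['tvec'],float).ravel()
    p=np.linalg.inv(c['K'])@np.vstack([u,v,np.ones_like(u)])*c['depth'][v,u]
    return (R.T@(p-t[:,None])).T
def proj(c,P):
    return cv2.projectPoints(np.array(P,float).reshape(-1,3),np.array(c['rvec'],float),np.array(c['tvec'],float),np.array(c['K'],float),None)[0].reshape(-1,2)
def save(c,n): cv2.imwrite('pics/'+n,c['image'][:,:,::-1])
E
python3 - <<'E'
from h import *
np.set_printoptions(precision=3,suppress=True)
print(sensors.get_state())
for cam in('scene','side'):
    c=camera(cam); save(c,cam+'0.png'); print(cam,ray(c,(240,320)))
    for n in('grinder','crank','boss','knob','mat','dock','jar','shaker','tin','stirrer'):
        zz={'grinder':0,'crank':.125,'boss':.165,'knob':.151}.get(n,0)
        for r in spotter.landmark_of(cam,n)[:3]:
            print(n,round(r['score'],2),np.array(r['pixel']),atz(c,r['pixel'],zz))
E
```

```text
{'t': 0.0, 'joint_positions': array([ 1.198,  0.69 , -0.195,  1.566,  0.157,  0.902, -0.215]), 'joint_vel': array([ 0.002,  0.001,  0.001, -0.001,  0.001,  0.002,  0.   ]), 'joint_torque': array([  0.002, -52.756,  -1.266, -15.343,  -0.053,   0.007,   0.   ]), 'tcp_pos': array([ 0.247, -0.573,  0.238]), 'ee_rot': array([ 0.979,  0.202, -0.   , -0.001]), 'wrist_force': array([ 0.015, -0.731,  0.669]), 'moment': array([ 0.039, -0.02 , -0.026]), 'grip_force': 0.0, 'width': 0.087862811297176}
scene (array([0.959, 0.89 , 1.559]), array([-0.299, -0.436, -0.849]))
grinder 0.69 [284.2 308.2] [0.526 0.195 0.   ]
crank 0.91 [257.1 416.8] [0.266 0.353 0.125]
crank 0.81 [268.5 309.7] [0.53  0.213 0.125]
crank 0.78 [374.2 419.9] [0.475 0.616 0.125]
boss 0.98 [255.4 306.7] [0.526 0.194 0.165]
boss 0.96 [370.5 421.8] [0.478 0.619 0.165]
boss 0.92 [245.9 420.5] [0.255 0.346 0.165]
knob 0.71 [277.9 335.9] [0.496 0.289 0.151]
knob 0.62 [344.  434.9] [0.403 0.582 0.151]
knob 0.49 [245.6 449.1] [0.183 0.385 0.151]
mat 0.55 [215.4 261.2] [ 0.51  -0.092  0.   ]
dock 0.88 [172.  206.3] [ 0.568 -0.344  0.  
[... 542 characters left out ...]
307. ] [0.434 0.662 0.125]
boss 0.82 [258.5 289.9] [0.537 0.212 0.165]
boss 0.74 [415.2 306.7] [0.433 0.668 0.165]
knob 0.76 [285.3 301.5] [0.495 0.292 0.151]
knob 0.72 [407.9 345.5] [0.355 0.633 0.151]
knob 0.52 [344.2 443. ] [0.142 0.44  0.151]
mat 0.66 [231.6 313.5] [ 0.509 -0.089  0.   ]
mat 0.45 [300.5 295.2] [0.526 0.212 0.   ]
dock 0.8 [183.6 304.2] [ 0.573 -0.341  0.   ]
jar 0.98 [323.1 217.2] [0.727 0.319 0.   ]
jar 0.6 [236.1 244.6] [ 0.726 -0.041  0.   ]
shaker 0.57 [255.5 238.1] [0.727 0.049 0.   ]
tin 0.88 [237.  244.9] [ 0.724 -0.037  0.   ]
tin 0.49 [266.6 287.8] [0.568 0.079 0.   ]
stirrer 0.72 [357.9 276.1] [0.547 0.415 0.   ]
stirrer 0.7 [187.2 304.5] [ 0.569 -0.32   0.   ]
```

View pics/scene0.png

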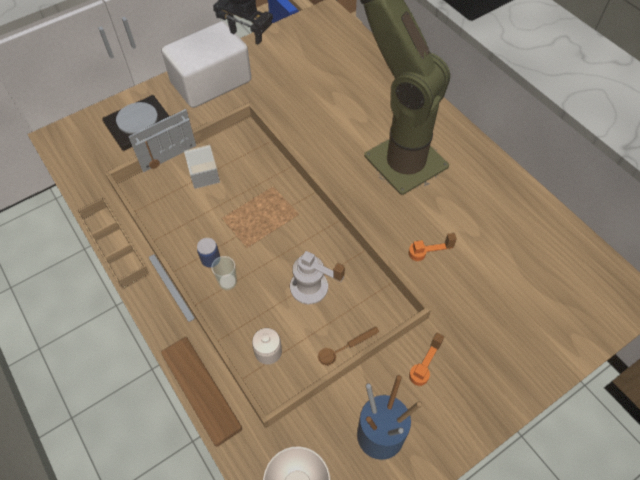

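Run:
```python
from h import *
np.set_printoptions(precision=3,suppress=True)
P={}
for cam in('scene','side'):
    c=camera(cam)
    # top-surface clouds near grinder crank: boss top z~0.179, knob top z~0.201
    X=cloud(c,np.ones((480,640),bool))
    s=X[(abs(X[:,0]-.53)<.15)&(abs(X[:,1]-.22)<.15)]
    for n,lo,hi in(('bosstop',.174,.184),('knobtop',.196,.206),('armtop',.148,.154)):
        q=s[(s[:,2]>lo)&(s[:,2]<hi)]
        if len(q)>10:
            r=cv2.minAreaRect((q[:,:2]*1000).astype(np.float32)); print(cam,n,len(q),q.mean(0),r)
    for n in('mat','dock'):
        for r in spotter.trace(cam,n)[:1]:
            q=cloud(c,r['mask']); print(cam,n,r['score'],r['rect'],np.percentile(q,[2,50,98],axis=0))
            if n=='mat': q=q[abs(q[:,2]-.004)<.006]
            else:
                for lo,hi in((.066,.08),(.022,.036)):
                    k=q[(q[:,2]>lo)&(q[:,2]<hi)]
                    if len(k)>5: print(lo,len(k),cv2.minAreaRect((k[:,:2]*1000).astype(np.float32)))
            print(cv2.minAreaRect((q[:,:2]*1000).astype(np.float32)))
    b=c['image']
    if cam=='side': cv2.imwrite('pics/side_dock.png',cv2.resize(b[130:330,190:400,::-1],None,fx=3.5,fy=2.9))
    else: cv2.imwrite('pics/scene_dock.png',cv2.resize(b[90:260,130:350,::-1],None,fx=3.5,fy=3.5))
```

```text
scene bosstop 109 [0.524 0.221 0.179] ((512.9027709960938, 247.13375854492188), (32.23003387451172, 121.23017120361328), 24.150672912597656)
scene knobtop 71 [0.489 0.29  0.201] ((488.5130310058594, 288.62969970703125), (26.46878433227539, 23.97246742248535), 30.592866897583008)
scene armtop 162 [0.522 0.232 0.151] ((508.70050048828125, 237.008056640625), (48.56536102294922, 131.4162139892578), 34.935550689697266)
scene mat 0.8 [221.1, 185.8, 77.1, 60.9] [[ 0.419 -0.16  -0.002]
 [ 0.518 -0.089  0.006]
 [ 0.611 -0.021  0.014]]
((514.5105590820312, -92.36853790283203), (204.1865692138672, 149.17674255371094), 3.613041877746582)
scene dock 0.6 [186.9, 144.2, 34.5, 41.7] [[ 0.536 -0.387  0.01 ]
 [ 0.584 -0.313  0.075]
 [ 0.63  -0.282  0.085]]
0.066 517 ((578.5135498046875, -343.11907958984375), (113.34349060058594, 84.0177001953125), 72.37315368652344)
0.022 73 ((592.5762939453125, -293.48468017578125), (13.97655200958252, 82.61848449707031), 70.47348022460938)
((579.563720703125, -341.1880798339844), (116.89990234375, 84.8470458984375), 73.51482391357422)
side bosstop 127 [0.52  0.233 0
[... 337 characters left out ...]
6797, 122.37760925292969), 15.960482597351074)
side mat 0.68 [279.0, 213.6, 66.3, 32.2] [[ 0.422 -0.156 -0.002]
 [ 0.516 -0.084  0.005]
 [ 0.611 -0.018  0.011]]
((516.8143920898438, -88.02742004394531), (198.65895080566406, 149.8777313232422), 3.8693222999572754)
side dock 0.89 [284.9, 157.2, 33.4, 38.8] [[ 0.53  -0.39   0.002]
 [ 0.582 -0.307  0.069]
 [ 0.634 -0.277  0.082]]
0.066 446 ((581.5176391601562, -338.0395812988281), (114.25870513916016, 90.82307434082031), 71.89056396484375)
0.022 93 ((580.6390380859375, -336.5918884277344), (108.81478118896484, 85.30987548828125), 71.8541259765625)
((604.271728515625, -351.6443176269531), (126.2335205078125, 144.7980194091797), 72.09329223632812)
```

The scene shows the grinder with its aluminium crank at (col 308, row 270), the mat at (260, 217), the dock at (202, 167), and the bystanders beside them. The orange look-alikes are at (430, 248) and (425, 360).

View pics/scene_dock.png

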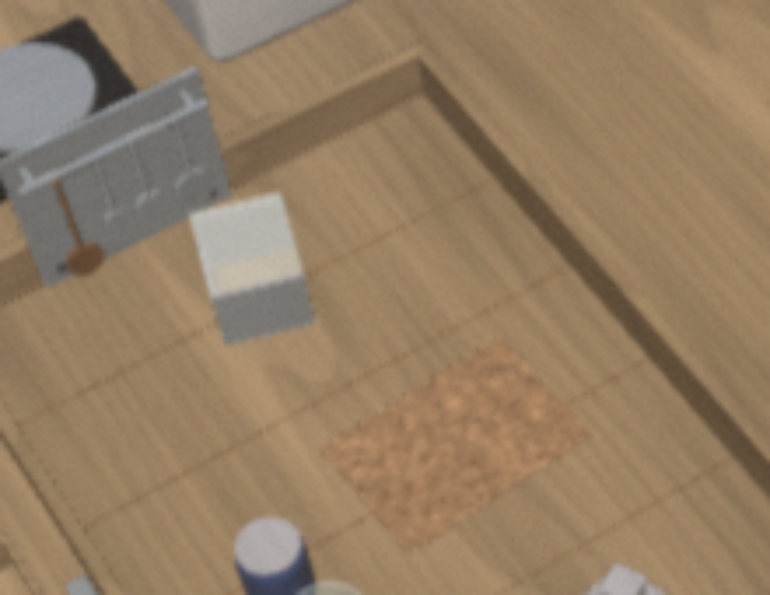

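View pics/side_dock.png

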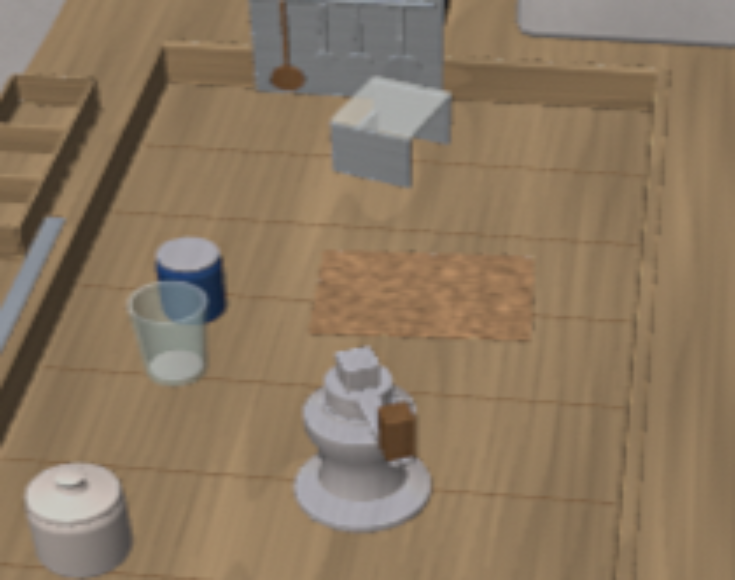

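Run:
```python
from h import *
np.set_printoptions(precision=3,suppress=True)
for cam in('scene','side'):
    c=camera(cam); X=cloud(c,np.ones((480,640),bool))
    for name,x,y,lo,hi in(('boss',.532,.209,.170,.190),('knob',.489,.292,.19,.21)):
        q=X[(abs(X[:,2]-(lo+hi)/2)<(hi-lo)/2)&(np.hypot(X[:,0]-x,X[:,1]-y)<.027)]
        print(cam,name,len(q),q.mean(0),cv2.minAreaRect((q[:,:2]*1000).astype(np.float32)))
    # dock height bands
    q=X[(np.hypot(X[:,0]-.58,X[:,1]+.34)<.09)]
    for lo in np.arange(.0,.09,.01):
        k=q[(q[:,2]>=lo)&(q[:,2]<lo+.01)]
        a=np.deg2rad(-18); e=np.array([np.cos(a),np.sin(a)]); f=np.array([-e[1],e[0]])
        if len(k)>5: d=k[:,:2]-[.58,-.34]; print(round(lo,2),len(k),np.percentile(d@e,[2,50,98]),np.percentile(d@f,[2,50,98]))
```

```text
scene boss 108 [0.531 0.205 0.18 ] ((530.4557495117188, 203.64442443847656), (30.59894371032715, 28.410198211669922), 27.43499183654785)
scene knob 92 [0.49  0.291 0.2  ] ((488.1176452636719, 289.8396911621094), (26.11113166809082, 24.42526626586914), 19.90771484375)
0.0 704 [-0.083  0.     0.084] [-0.062  0.025  0.083]
0.01 102 [-0.074 -0.006  0.079] [-0.059  0.046  0.068]
0.02 52 [-0.043 -0.005  0.036] [0.043 0.047 0.055]
0.03 57 [-0.04   0.005  0.04 ] [0.038 0.047 0.053]
0.04 45 [-0.042 -0.003  0.037] [0.043 0.047 0.054]
0.05 56 [-0.04  -0.004  0.04 ] [0.041 0.048 0.054]
0.06 62 [-0.041  0.001  0.04 ] [-0.039  0.047  0.055]
0.07 512 [-0.042 -0.002  0.04 ] [-0.054  0.003  0.051]
0.08 188 [-0.041  0.003  0.04 ] [-0.048  0.001  0.052]
side boss 103 [0.531 0.209 0.178] ((531.6591796875, 206.95529174804688), (27.96378517150879, 31.93475914001465), 24.78009796142578)
side knob 93 [0.49  0.295 0.199] ((490.7310485839844, 291.6933898925781), (24.251842498779297, 28.141267776489258), 24.63600730895996)
0.0 414 [-0.084 -0.03   0.084] [-0.07   0.024  0.084]
0.01 71 [-0.049 -0.01   0.04 ] [-0.051  0.049  0.059]
0.02 79 [-0.042 -0.015  0.037] [-0.048  0.049  0.059]
0.03 56 [-0.042 -0.002  0.041] [-0.052  0.05   0.058]
0.04 70 [-0.045 -0.013  0.039] [-0.049  0.051  0.059]
0.05 64 [-0.042 -0.01   0.039] [-0.047  0.05   0.058]
0.06 71 [-0.042  0.001  0.045] [-0.057  0.048  0.058]
0.07 416 [-0.042 -0.     0.042] [-0.05   0.007  0.055]
0.08 36 [-0.04  -0.005  0.038] [-0.056  0.006  0.052]
```

The crops show the dock's solid wall on its +y side (scene crop 260,310; side crop 370,150). Its open mouth faces the robot, at side crop (435,140). The network's origin lies about 8 mm robot-ward of the roof centre, which agrees. So I take dock +x at -18° with its origin at about (0.572, -0.338), the boss at (0.531, 0.207), and the crank arm at 116°.

```bash
cat > plan.py <<'E'
import sys, numpy as np
from scipy.spatial.transform import Rotation as R
from cell import sensors
# usage: plan.py x y z yawdeg(of tool y) rows
def st():
    s=sensors.get_state(); y=R.from_quat(s['ee_rot']).as_matrix()[:,1]
    return s,np.array(s['tcp_pos']),np.degrees(np.arctan2(y[1],y[0]))
def plan(x,y,z,yaw,n):
    s,p,a=st(); d=(np.array([x,y,z])-p)/n; da=((yaw-a+180)%360-180)/n
    print('at',p.round(4),'yaw',round(a,2),'dist/row',np.linalg.norm(d).round(4),'q',np.round(s['joint_positions'],2))
    for i in range(n):
        t=np.radians(a+da*i); Y=np.array([np.cos(t),np.sin(t)]); X=np.array([-Y[1],Y[0]])  # x = yaw+90
        print([round(float(d[:2]@X),4),round(float(d[:2]@Y),4),round(float(-d[2]),4),round(float(-np.radians(da)),4)],end=',' if i%5<4 else '\n')
if __name__=='__main__': plan(*map(float,sys.argv[1:5]),int(sys.argv[5]))
E
python3 plan.py .531 .207 .235 26.2 20
python3 - <<'E'
from h import *
import numpy as np
c=camera('scene')
for px in((240,30),(345,215),(205,100)):
    v=np.zeros((480,640),bool); v[px[1]-1:px[1]+2,px[0]-1:px[0]+2]=1; print(px,cloud(c,v).mean(0).round(3))
E
```

```text
at [ 0.2473 -0.574   0.2387] yaw -66.69 dist/row 0.0415 q [ 1.2   0.69 -0.19  1.57  0.16  0.9  -0.22]
[0.0285, -0.0303, 0.0002, -0.0811],[0.0308, -0.0278, 0.0002, -0.0811],[0.033, -0.0253, 0.0002, -0.0811],[0.0349, -0.0225, 0.0002, -0.0811],[0.0366, -0.0196, 0.0002, -0.0811]
[0.0381, -0.0166, 0.0002, -0.0811],[0.0393, -0.0134, 0.0002, -0.0811],[0.0403, -0.0102, 0.0002, -0.0811],[0.041, -0.0069, 0.0002, -0.0811],[0.0414, -0.0036, 0.0002, -0.0811]
[0.0415, -0.0002, 0.0002, -0.0811],[0.0414, 0.0032, 0.0002, -0.0811],[0.041, 0.0065, 0.0002, -0.0811],[0.0404, 0.0098, 0.0002, -0.0811],[0.0394, 0.013, 0.0002, -0.0811]
[0.0383, 0.0162, 0.0002, -0.0811],[0.0368, 0.0192, 0.0002, -0.0811],[0.0351, 0.0222, 0.0002, -0.0811],[0.0332, 0.0249, 0.0002, -0.0811],[0.0311, 0.0275, 0.0002, -0.0811]
(240, 30) [-0.294 -1.747 -0.749]
(345, 215) [0.319 0.091 0.061]
(205, 100) [ 0.418 -0.616  0.021]
```

Call:
servo_tool --pt "0.0285 -0.0303 0 -0.081" --pt "0.031 -0.028 0 -0.081" --pt "0.033 -0.025 0 -0.081" --pt "0.035 -0.0225 0 -0.081" --pt "0.0365 -0.0195 0 -0.081" --fingers 0.2 --force 25

```text
t: 2.05
tcp_pos: [0.319, -0.3774, 0.239]
ee_rot: [0.918, 0.396, 0.0, 0.0]
wrist_force: [0.6, -0.1, -0.0]
width: 0.0536
grip_force: 0.0
```

Call:
servo_tool --pt "0.038 -0.0165 0 -0.081" --pt "0.0395 -0.0135 0 -0.081" --pt "0.0405 -0.01 0 -0.081" --pt "0.041 -0.007 0 -0.081" --pt "0.0415 -0.0035 0 -0.081"

```text
t: 2.55
tcp_pos: [0.3905, -0.1819, 0.239]
ee_rot: [0.82, 0.573, 0.0, 0.0]
wrist_force: [0.2, -0.6, -0.9]
width: 0.0529
grip_force: 0.0
```

Call:
servo_tool --pt "0.0415 0 0 -0.081" --pt "0.0415 0.003 0 -0.081" --pt "0.041 0.0065 0 -0.081" --pt "0.0405 0.01 0 -0.081" --pt "0.0395 0.013 0 -0.081"

```text
t: 3.05
tcp_pos: [0.4618, 0.0136, 0.239]
ee_rot: [0.688, 0.726, 0.0, 0.0]
wrist_force: [0.7, -0.2, -0.4]
width: 0.0528
grip_force: 0.0
```

```bash
python3 plan.py .531 .207 .23 26.2 5
```

```text
at [0.4618 0.0136 0.239 ] yaw 3.1 dist/row 0.0411 q [ 0.2   0.51 -0.5   2.03  0.38  0.69 -0.49]
[0.0379, 0.0159, 0.0018, -0.0806],[0.0365, 0.0189, 0.0018, -0.0806],[0.0348, 0.0218, 0.0018, -0.0806],[0.033, 0.0245, 0.0018, -0.0806],[0.0309, 0.0271, 0.0018, -0.0806]
```

Call:
servo_tool --pt "0.038 0.016 0.002 -0.081" --pt "0.0365 0.019 0.002 -0.081" --pt "0.035 0.022 0.002 -0.081" --pt "0.033 0.0245 0.002 -0.081" --pt "0.031 0.027 0.001 -0.081"

```text
t: 3.55
tcp_pos: [0.5315, 0.2072, 0.2296]
ee_rot: [0.528, 0.849, -0.0, 0.0]
wrist_force: [0.6, 0.1, -0.4]
width: 0.0527
grip_force: 0.0
```

```bash
python3 - <<'E'
from h import *
np.set_printoptions(precision=4,suppress=True)
c=camera('wrist'); save(c,'w1.png'); X=cloud(c,np.ones((480,640),bool))
print(ray(c,(240,320)))
for name,x,y,lo,hi in(('boss',.531,.207,.172,.188),('knob',.489,.292,.194,.21)):
    q=X[(abs(X[:,2]-(lo+hi)/2)<(hi-lo)/2)&(np.hypot(X[:,0]-x,X[:,1]-y)<.024)]
    if len(q)>9: print(name,len(q),q.mean(0),(q.min(0)+q.max(0))/2,cv2.minAreaRect((q[:,:2]*1000).astype(np.float32)))
for n,z in(('boss',.165),('knob',.151)):
    for r in spotter.landmark_of('wrist',n)[:2]: print(n,r['score'],r['pixel'],atz(c,r['pixel'],z))
E
python3 plan.py .531 .207 .154 26.2 5
```

```text
(array([0.4951, 0.2831, 0.376 ]), array([ 0.1479, -0.3034, -0.9414]))
boss 2004 [0.5312 0.2075 0.1789] [0.5319 0.2063 0.1766] ((531.7628784179688, 206.35890197753906), (27.828113555908203, 28.535480499267578), 26.83863639831543)
knob 2675 [0.4905 0.2914 0.201 ] [0.4906 0.2913 0.2004] ((490.53204345703125, 291.3493347167969), (24.03980255126953, 23.454910278320312), 26.31730079650879)
boss 0.78 [256.0, 315.3] [0.5304 0.2037 0.165 ]
knob 0.63 [98.7, 318.3] [0.4895 0.2914 0.151 ]
at [0.531  0.209  0.2296] yaw 26.34 dist/row 0.0151 q [-0.12  0.68 -0.58  1.73  0.46  0.87 -0.44]
[-0.0004, -0.0002, 0.0151, 0.0005],[-0.0004, -0.0002, 0.0151, 0.0005],[-0.0004, -0.0002, 0.0151, 0.0005],[-0.0004, -0.0002, 0.0151, 0.0005],[-0.0004, -0.0002, 0.0151, 0.0005]
```

View pics/w1.png

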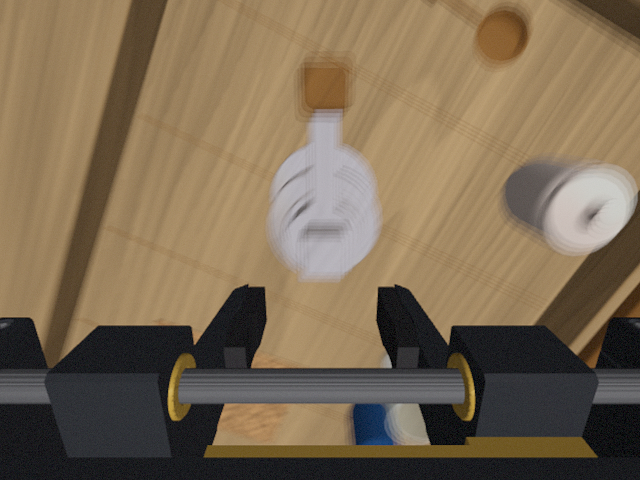

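The wrist view is slightly blurred. It shows the boss centred between the fingers at (322, 256), the knob ahead at (325, 85), and both fingers clear of the arm. Descending.

Call:
servo_tool --pt "-0.0015 0 0.018 0" --pt "0 0 0.018 0" --pt "0 0 0.018 0" --pt "0 0 0.015 0" --pt "0 0 0.005 0"

```text
t: 4.2
tcp_pos: [0.5308, 0.2017, 0.1543]
ee_rot: [0.53, 0.848, -0.002, -0.0]
wrist_force: [0.4, -1.3, -0.6]
width: 0.0528
grip_force: 0.0
```

Call:
servo_tool --pt "0 0 0 0" --pt "0 0 0 0" --pt "0 0 0 0" --pt "0 0 0 0" --pt "0 0 0 0" --fingers -1 --force 25

```text
t: 4.7
tcp_pos: [0.532, 0.2043, 0.1565]
ee_rot: [0.529, 0.849, 0.0, 0.001]
wrist_force: [-0.4, -2.1, 4.8]
width: 0.0278
grip_force: 25.0
```

```bash
python3 plan.py .531 .207 .154 26.2 1;python3 -c "
from cell import sensors;s=sensors.get_state();print(s['moment'],s['wrist_force'],s['width'],s['grip_force'])"
```

```text
at [0.532  0.2043 0.1565] yaw 26.11 dist/row 0.0038 q [-0.15  0.77 -0.51  1.8   0.55  0.72 -0.51]
[0.0028, 0.0002, 0.0025, -0.0016],[-0.249482   0.0822077 -0.0174281] [-0.36322766 -2.12457553  4.8011737 ] 0.027825335215225983 24.985906155779958
```

Call:
servo_tool --pt "0 0 0 0" --pt "0 0 0 0" --pt "0.0022 0 0 0" --pt "0 0 0 0" --pt "0 0 0 0" --fingers -0.1

```text
t: 5.2
tcp_pos: [0.5306, 0.2066, 0.1556]
ee_rot: [0.529, 0.849, -0.0, -0.0]
wrist_force: [0.0, -1.0, 0.6]
width: 0.0399
grip_force: 0.0
```

Call:
servo_tool --pt "0 0 0 0" --pt "0 0 0 0" --pt "0 0 0 0" --pt "0 0 0 0" --pt "0 0 0 0" --fingers -1

```text
t: 5.7
tcp_pos: [0.5308, 0.2063, 0.1557]
ee_rot: [0.529, 0.849, 0.0, 0.0]
wrist_force: [0.0, -0.5, -1.4]
width: 0.0281
grip_force: 25.0
```

```bash
cat > m.py <<'E'
from plan import st
s,p,a=st(); print(s['t'],p.round(4),'yaw',round(a,2),'M',s['moment'].round(3),'F',s['wrist_force'].round(1),s['width'].__round__(4),'q7',round(s['joint_positions'][6],2))
E
python3 m.py
```

```text
5.7 [0.5308 0.2063 0.1557] yaw 26.12 M [-0.025 -0.201 -0.011] F [ 0.  -0.5 -1.4] 0.0281 q7 -0.52
```

Call:
servo_tool --pt "0 0 0 0.03" --pt "0 0 0 0.03" --pt "0 0 0 0.03" --pt "0 0 0 0.03" --pt "0 0 0 0.02"

```text
t: 6.2
tcp_pos: [0.5305, 0.2064, 0.1557]
ee_rot: [0.588, 0.809, -0.0, -0.0]
wrist_force: [-0.3, 0.0, -0.3]
width: 0.028
grip_force: 25.0
```

```bash
python3 m.py
```

```text
6.2 [0.5305 0.2064 0.1557] yaw 18.0 M [-0.003  0.023  0.011] F [-0.3  0.  -0.3] 0.028 q7 -0.63
```

Call:
servo_tool --pt "0 0 0 0.02" --pt "0 0 0 0.015" --pt "0 0 0 0.015" --pt "0 0 0 0" --pt "0 0 0 0"

```text
t: 6.7
tcp_pos: [0.5307, 0.2063, 0.1556]
ee_rot: [0.607, 0.795, -0.0, 0.0]
wrist_force: [-0.4, 0.4, -1.8]
width: 0.0278
grip_force: 25.0
```

```bash
python3 m.py
```

```text
6.7 [0.5307 0.2063 0.1556] yaw 15.24 M [-0.015 -0.069  0.03 ] F [-0.4  0.4 -1.8] 0.0278 q7 -0.66
```

Call:
servo_tool --pt "0 0 0 0.02" --pt "0 0 0 0.02" --pt "0 0 0 0" --pt "0 0 0 0" --pt "0 0 0 0"

```text
t: 7.2
tcp_pos: [0.5308, 0.2063, 0.1557]
ee_rot: [0.623, 0.782, 0.0, 0.0]
wrist_force: [-0.2, -0.8, -2.5]
width: 0.0278
grip_force: 25.0
```

```bash
python3 m.py
```

```text
7.2 [0.5308 0.2063 0.1557] yaw 12.95 M [-0.07  -0.058  0.012] F [-0.2 -0.8 -2.5] 0.0278 q7 -0.69
```

Call:
servo_tool --pt "0 0 0 0.02" --pt "0 0 0 0.02" --pt "0 0 0 0" --pt "0 0 0 0" --pt "0 0 0 0"

```text
t: 7.7
tcp_pos: [0.5307, 0.2063, 0.1557]
ee_rot: [0.638, 0.77, 0.0, 0.0]
wrist_force: [-0.9, -0.5, -2.0]
width: 0.0278
grip_force: 25.0
```

```bash
python3 m.py
```

```text
7.7 [0.5307 0.2063 0.1557] yaw 10.66 M [-0.072 -0.147  0.043] F [-0.9 -0.5 -2. ] 0.0278 q7 -0.72
```

Call:
servo_tool --pt "0 0 0 0.02" --pt "0 0 0 0.02" --pt "0 0 0 0.02" --pt "0 0 0 0.02" --pt "0 0 0 0"

```text
t: 8.2
tcp_pos: [0.5307, 0.2064, 0.1557]
ee_rot: [0.669, 0.743, 0.0, 0.0]
wrist_force: [-0.7, 0.3, -2.0]
width: 0.0277
grip_force: 25.0
```

```bash
python3 m.py
```

```text
8.2 [0.5307 0.2064 0.1557] yaw 6.03 M [-0.085 -0.091 -0.007] F [-0.7  0.3 -2. ] 0.0277 q7 -0.78
```

Past 20° with no torque, so clockwise seen from above is the direction it gives. Continuing to 75°.

Call:
servo_tool --pt "0 0 0 0.096" --pt "0 0 0 0.096" --pt "0 0 0 0.096" --pt "0 0 0 0.096" --pt "0 0 0 0.096"

```text
t: 8.7
tcp_pos: [0.5307, 0.2064, 0.1557]
ee_rot: [0.827, 0.562, 0.0, -0.0]
wrist_force: [0.4, 0.5, -2.4]
width: 0.0278
grip_force: 25.0
```

Call:
servo_tool --pt "0 0 0 0.096" --pt "0 0 0 0.096" --pt "0 0 0 0.096" --pt "0 0 0 0.096" --pt "0 0 0 0.09"

```text
t: 9.2
tcp_pos: [0.5306, 0.2065, 0.1557]
ee_rot: [0.936, 0.352, 0.0, -0.0]
wrist_force: [-0.3, -0.5, -2.4]
width: 0.0279
grip_force: 25.0
```

```bash
python3 m.py
python3 - <<'E'
from h import *
c=camera('wrist'); X=cloud(c,np.ones((480,640),bool))
q=X[(abs(X[:,2]-.201)<.007)&(abs(np.hypot(X[:,0]-.531,X[:,1]-.2065)-.095)<.02)]
print(len(q)); 
if len(q): m=q.mean(0); print(m, np.degrees(np.arctan2(m[1]-.2065,m[0]-.531)))
E
```

```text
9.2 [0.5306 0.2065 0.1557] yaw -48.79 M [ 0.005 -0.001  0.   ] F [-0.3 -0.5 -2.4] 0.0279 q7 -1.47
8239
[0.60290328 0.26895653 0.20104062] 40.97818993792482
```

The crank has turned 75°, with its arm now at 41°. Lifting straight up.

Call:
servo_tool --pt "0 0 -0.006 0" --pt "0 0 -0.01 0" --pt "0 0 -0.01 0" --pt "0 0 -0.01 0" --pt "0 0 -0.012 0" --force 35

```text
t: 9.75
tcp_pos: [0.5307, 0.2063, 0.2048]
ee_rot: [0.935, 0.354, 0.0, -0.0]
wrist_force: [0.1, 0.5, -2.6]
width: 0.0279
grip_force: 35.0
```

Call:
servo_tool --pt "0 0 -0.012 0" --pt "0 0 -0.012 0" --pt "0 0 -0.01 0" --pt "0 0 -0.005 0" --pt "0 0 0 0"

```text
t: 10.25
tcp_pos: [0.5311, 0.2065, 0.2435]
ee_rot: [0.935, 0.354, 0.001, 0.0]
wrist_force: [0.2, -0.0, -2.5]
width: 0.0279
grip_force: 35.0
```

```bash
python3 m.py; python3 plan.py .535 -.09 .20 72 15
```

```text
10.25 [0.5311 0.2065 0.2435] yaw -48.59 M [-0.037 -0.019  0.086] F [ 0.2 -0.  -2.5] 0.0279 q7 -1.43
at [0.5311 0.2065 0.2435] yaw -48.59 dist/row 0.02 q [-0.35  0.61 -0.17  1.73  0.14  0.81 -1.43]
[-0.0129, 0.015, 0.0029, -0.1403],[-0.0149, 0.013, 0.0029, -0.1403],[-0.0165, 0.0108, 0.0029, -0.1403],[-0.0179, 0.0084, 0.0029, -0.1403],[-0.0189, 0.0058, 0.0029, -0.1403]
[-0.0195, 0.0031, 0.0029, -0.1403],[-0.0198, 0.0004, 0.0029, -0.1403],[-0.0196, -0.0024, 0.0029, -0.1403],[-0.0191, -0.0051, 0.0029, -0.1403],[-0.0182, -0.0077, 0.0029, -0.1403]
[-0.0169, -0.0102, 0.0029, -0.1403],[-0.0153, -0.0125, 0.0029, -0.1403],[-0.0135, -0.0145, 0.0029, -0.1403],[-0.0113, -0.0162, 0.0029, -0.1403],[-0.0089, -0.0176, 0.0029, -0.1403]
```

Call:
servo_tool --pt "-0.013 0.015 0.001 -0.14" --pt "-0.015 0.013 0.001 -0.14" --pt "-0.0165 0.011 0.001 -0.14" --pt "-0.018 0.0085 0.001 -0.14" --pt "-0.019 0.006 0.001 -0.14"

```text
t: 10.75
tcp_pos: [0.5316, 0.106, 0.2371]
ee_rot: [0.756, 0.655, -0.001, -0.0]
wrist_force: [0.1, 0.3, -2.4]
width: 0.0278
grip_force: 35.0
```

Call:
servo_tool --pt "-0.0195 0.003 0.003 -0.14" --pt "-0.02 0.0005 0.003 -0.14" --pt "-0.0195 -0.0025 0.003 -0.14" --pt "-0.019 -0.005 0.003 -0.14" --pt "-0.018 -0.0075 0.003 -0.14"

```text
t: 11.25
tcp_pos: [0.5328, 0.0074, 0.222]
ee_rot: [0.485, 0.874, -0.0, -0.0]
wrist_force: [-0.3, -0.7, -2.4]
width: 0.0279
grip_force: 35.0
```

Call:
servo_tool --pt "-0.017 -0.01 0.005 -0.14" --pt "-0.0155 -0.0125 0.005 -0.14" --pt "-0.0135 -0.0145 0.005 -0.14" --pt "-0.0115 -0.016 0.005 -0.14" --pt "-0.009 -0.0175 0.005 -0.14"

```text
t: 11.75
tcp_pos: [0.5345, -0.0915, 0.1969]
ee_rot: [0.156, 0.988, -0.0, -0.0]
wrist_force: [0.7, 0.4, -2.7]
width: 0.0276
grip_force: 35.0
```

```bash
python3 m.py; python3 plan.py .535 -.09 .05 72 5
```

```text
11.75 [ 0.5345 -0.0915  0.1969] yaw 72.04 M [ 0.028 -0.185  0.061] F [ 0.7  0.4 -2.7] 0.0276 q7 0.67
at [ 0.5345 -0.0915  0.1969] yaw 72.04 dist/row 0.0294 q [ 0.54  0.74 -0.78  1.84  0.68  0.85  0.67]
[-0.0, 0.0003, 0.0294, 0.0001],[-0.0, 0.0003, 0.0294, 0.0001],[-0.0, 0.0003, 0.0294, 0.0001],[-0.0, 0.0003, 0.0294, 0.0001],[-0.0, 0.0003, 0.0294, 0.0001]
```

Call:
servo_tool --pt "0 0 0.03 0" --pt "0 0 0.04 0" --pt "0 0 0.04 0" --pt "0 0 0.03 0" --pt "0 0 0.014 0"

```text
t: 12.25
tcp_pos: [0.533, -0.0906, 0.0407]
ee_rot: [0.159, 0.987, -0.0, -0.002]
wrist_force: [-0.1, 0.2, -1.9]
width: 0.0277
grip_force: 35.0
```

Call:
servo_tool --pt "0 0 0 0" --pt "0 0 0.003 0" --pt "0 0 0.002 0" --pt "0 0 0.001 0" --pt "0 0 0 0"

```text
t: 12.75
tcp_pos: [0.5353, -0.0905, 0.0384]
ee_rot: [0.159, 0.987, -0.0, 0.001]
wrist_force: [-0.1, 0.2, -3.1]
width: 0.0277
grip_force: 35.0
```

```bash
python3 m.py
```

```text
12.75 [ 0.5353 -0.0905  0.0384] yaw 71.73 M [ 0.017 -0.191 -0.005] F [-0.1  0.2 -3.1] 0.0277 q7 0.42
```

Call:
servo_tool --pt "0 0 0.001 0" --pt "0 0 0.001 0" --pt "0 0 0.001 0" --pt "0 0 0 0" --pt "0 0 0 0"

```text
t: 13.25
tcp_pos: [0.5348, -0.0903, 0.0347]
ee_rot: [0.159, 0.987, -0.0, -0.0]
wrist_force: [-0.1, 0.0, -2.3]
width: 0.0276
grip_force: 35.0
```

Call:
servo_tool --pt "0 0 0.001 0" --pt "0 0 0 0" --pt "0 0 0 0" --pt "0 0 0 0" --pt "0 0 0 0"

```text
t: 13.75
tcp_pos: [0.5348, -0.0903, 0.0346]
ee_rot: [0.159, 0.987, -0.0, 0.0]
wrist_force: [-1.6, -0.2, 7.1]
width: 0.0279
grip_force: 35.0
```

Touching down with 7 N, at the predicted height. Releasing and rising.

Call:
servo_tool --pt "0 0 0 0" --pt "0 0 0 0" --pt "0 0 0 0" --pt "0 0 0 0" --pt "0 0 -0.01 0" --fingers 0.2

```text
t: 14.25
tcp_pos: [0.534, -0.0904, 0.0431]
ee_rot: [0.159, 0.987, -0.0, -0.001]
wrist_force: [-0.5, 0.0, -0.6]
width: 0.0527
grip_force: 0.0
```

Call:
servo_tool --pt "0 0 -0.02 0" --pt "0 0 -0.03 0" --pt "0 0 -0.03 0" --pt "0 0 -0.03 0" --pt "0 0 -0.01 0"

```text
t: 14.75
tcp_pos: [0.5363, -0.09, 0.1669]
ee_rot: [0.159, 0.987, 0.0, 0.002]
wrist_force: [0.3, 0.6, -0.1]
width: 0.0528
grip_force: 0.0
```

```bash
python3 m.py
python3 - <<'E'
from h import *
np.set_printoptions(precision=4,suppress=True)
for cam in('wrist','scene','side'):
  c=camera(cam); X=cloud(c,np.ones((480,640),bool))
  for name,x,y,z in(('boss',.535,-.09,.058),('knob',.445,-.061,.08)):
    q=X[(abs(X[:,2]-z)<.008)&(np.hypot(X[:,0]-x,X[:,1]-y)<.024)]
    if len(q)>9: print(cam,name,len(q),q.mean(0),cv2.minAreaRect((q[:,:2]*1000).astype(np.float32)))
E
python3 plan.py .4445 -.061 .12 -18.3 12
```

```text
14.75 [ 0.5363 -0.09    0.1669] yaw 71.74 M [ 0.053 -0.143 -0.025] F [ 0.3  0.6 -0.1] 0.0528 q7 0.62
wrist boss 1289 [ 0.5349 -0.0891  0.058 ] ((536.0344848632812, -89.60603332519531), (27.974884033203125, 27.476701736450195), 71.81211853027344)
wrist knob 1523 [ 0.4463 -0.0602  0.08  ] ((446.3690185546875, -60.16416931152344), (24.03218650817871, 23.499256134033203), 71.65270233154297)
scene boss 76 [ 0.5356 -0.091   0.0585] ((535.290283203125, -92.28849792480469), (34.846702575683594, 27.382143020629883), 62.39179229736328)
scene knob 64 [ 0.4459 -0.0607  0.0796] ((445.70306396484375, -60.54730224609375), (30.179080963134766, 23.14586639404297), 73.1103286743164)
side boss 68 [ 0.536  -0.0862  0.0574] ((535.5153198242188, -87.76527404785156), (35.46809768676758, 29.671648025512695), 80.9151840209961)
side knob 56 [ 0.4464 -0.0568  0.0784] ((446.4404296875, -58.753665924072266), (32.68718719482422, 25.28652572631836), 70.0905532836914)
at [ 0.5348 -0.0907  0.1638] yaw 71.72 dist/row 0.0087 q [ 0.51  0.78 -0.73  1.87  0.73  0.78  0.62]
[0.0079, -0.0, 0.0037, 0.1309],[0.0078, -0.001, 0.0037, 0.1309],[0.0076, -0.0021, 0.0037, 0.1309],[0.0073, -0.003, 0.0037, 0.1309],[0.0068, -0.004, 0.0037, 0.1309]
[0.0063, -0.0048, 0.0037, 0.1309],[0.0056, -0.0056, 0.0037, 0.1309],[0.0048, -0.0063, 0.0037, 0.1309],[0.0039, -0.0069, 0.0037, 0.1309],[0.003, -0.0073, 0.0037, 0.1309]
[0.002, -0.0077, 0.0037, 0.1309],[0.001, -0.0079, 0.0037, 0.1309],
```

The crank stands flat on the mat (boss top 0.058, knob top 0.080) with its arm at 161.8°. Moving to the knob.

Call:
servo_tool --pt "0.008 0 0.003 0.131" --pt "0.008 -0.001 0.003 0.131" --pt "0.0075 -0.002 0.003 0.131" --pt "0.007 -0.003 0.003 0.131" --pt "0.0065 -0.004 0.003 0.131"

```text
t: 15.4
tcp_pos: [0.4962, -0.0784, 0.1471]
ee_rot: [0.47, 0.883, -0.001, -0.001]
wrist_force: [-0.8, 0.1, -0.4]
width: 0.053
grip_force: 0.0
```

Call:
servo_tool --pt "0.006 -0.005 0.004 0.131" --pt "0.0055 -0.0055 0.004 0.131" --pt "0.005 -0.006 0.004 0.131" --pt "0.004 -0.007 0.004 0.131" --pt "0.003 -0.007 0.004 0.131"

```text
t: 15.9
tcp_pos: [0.4591, -0.0661, 0.1273]
ee_rot: [0.729, 0.684, -0.001, -0.001]
wrist_force: [-1.0, 0.0, -0.6]
width: 0.0529
grip_force: 0.0
```

Call:
servo_tool --pt "0.002 -0.0075 0.004 0.131" --pt "0.001 -0.0075 0.004 0.131" --pt "0 0 0 0" --pt "0 0 0 0" --pt "0 0 0 0"

```text
t: 16.4
tcp_pos: [0.4464, -0.0613, 0.1204]
ee_rot: [0.81, 0.586, -0.0, -0.0]
wrist_force: [-0.1, 0.4, 0.6]
width: 0.0528
grip_force: 0.0
```

```bash
python3 m.py; python3 plan.py .446 -.0605 .037 -18.2 1
```

```text
16.4 [ 0.4464 -0.0613  0.1204] yaw -18.22 M [-0.022 -0.071 -0.02 ] F [-0.1  0.4  0.6] 0.0528 q7 -0.71
at [ 0.4464 -0.0613  0.1204] yaw -18.22 dist/row 0.0834 q [ 0.15  0.7  -0.18  2.18  0.42  0.29 -0.71]
[0.0006, -0.0006, 0.0834, -0.0003],
```

Call:
servo_tool --pt "0.0005 -0.0005 0.02 0" --pt "0 0 0.025 0" --pt "0 0 0.02 0" --pt "0 0 0.013 0" --pt "0 0 0.004 0"

```text
t: 16.9
tcp_pos: [0.4456, -0.0606, 0.0375]
ee_rot: [0.81, 0.586, -0.001, -0.0]
wrist_force: [-0.2, 0.7, -0.2]
width: 0.0526
grip_force: 0.0
```

Call:
servo_tool --pt "0 0 0 0" --pt "0 0 0 0" --pt "0 0 0 0" --pt "0 0 0 0" --pt "0 0 0 0"

```text
t: 17.4
tcp_pos: [0.446, -0.0606, 0.0391]
ee_rot: [0.811, 0.585, 0.0, 0.0]
wrist_force: [0.4, -0.3, -0.3]
width: 0.0529
grip_force: 0.0
```

Call:
servo_tool --pt "0 0 0 0" --pt "0 0 0 0" --pt "0 0 0 0" --pt "0 0 0 0" --pt "0 0 0 0" --fingers -1 --force 50

```text
t: 17.9
tcp_pos: [0.4457, -0.0605, 0.0387]
ee_rot: [0.811, 0.585, -0.0, 0.0]
wrist_force: [-1.2, 0.6, 0.3]
width: 0.0237
grip_force: 50.0
```

```bash
python3 m.py
```

```text
17.9 [ 0.4457 -0.0605  0.0387] yaw -18.33 M [-0.007 -0.051  0.046] F [-1.2  0.6  0.3] 0.0237 q7 -0.77
```

Call:
servo_tool --pt "0 0 -0.003 0" --pt "0 0 -0.007 0" --pt "0 0 -0.01 0" --pt "0 0 -0.015 0" --pt "0 0 -0.01 0"

```text
t: 18.4
tcp_pos: [0.4458, -0.0607, 0.0851]
ee_rot: [0.811, 0.585, 0.0, 0.0]
wrist_force: [-0.4, 0.1, -1.7]
width: 0.0235
grip_force: 50.0
```

```bash
python3 m.py; python3 plan.py .377 -.275 .085 -18 10;  python3 - <<'E'
from h import *
np.set_printoptions(precision=4,suppress=True)
c=camera('wrist'); save(c,'w2.png'); X=cloud(c,np.ones((480,640),bool))
m=camera('scene'); save(m,'s2.png')
Y=cloud(m,np.ones((480,640),bool))
for n,X in(('w',X),('s',Y)):
  for nm,x,y,z in(('boss',.535,-.09,.095),('knob',.445,-.061,.12)):
    q=X[(abs(X[:,2]-z)<.012)&(np.hypot(X[:,0]-x,X[:,1]-y)<.02)]
    if len(q)>9: print(n,nm,len(q),q.mean(0),np.percentile(q[:,2],[10,90]))
E
```

```text
18.4 [ 0.4458 -0.0607  0.0851] yaw -18.35 M [0.068 0.094 0.034] F [-0.4  0.1 -1.7] 0.0235 q7 -0.76
at [ 0.4458 -0.0607  0.0851] yaw -18.35 dist/row 0.0225 q [ 0.11  0.77 -0.12  2.21  0.47  0.19 -0.76]
[-0.0225, 0.0002, 0.0, -0.0006],[-0.0225, 0.0002, 0.0, -0.0006],[-0.0225, 0.0002, 0.0, -0.0006],[-0.0225, 0.0002, 0.0, -0.0006],[-0.0225, 0.0002, 0.0, -0.0006]
[-0.0225, 0.0001, 0.0, -0.0006],[-0.0225, 0.0001, 0.0, -0.0006],[-0.0225, 0.0001, 0.0, -0.0006],[-0.0225, 0.0001, 0.0, -0.0006],[-0.0225, 0.0001, 0.0, -0.0006]
w boss 6175 [ 0.535  -0.0858  0.1001] [0.0887 0.1051]
w knob 5615 [ 0.4479 -0.0532  0.1233] [0.1126 0.13  ]
s boss 79 [ 0.5383 -0.0871  0.0972] [0.0853 0.106 ]
s knob 77 [ 0.4472 -0.0566  0.1217] [0.1113 0.1304]
```

Call:
servo_tool --pt "-0.012 0 0 0" --pt "-0.0225 0 0 0" --pt "-0.0225 0 0 -0.003" --pt "-0.0225 0 0 -0.003" --pt "-0.0225 0 0 0"

```text
t: 19.0
tcp_pos: [0.4124, -0.1591, 0.0831]
ee_rot: [0.809, 0.588, -0.001, -0.0]
wrist_force: [0.3, -0.1, -1.7]
width: 0.0234
grip_force: 50.0
```

Call:
servo_tool --pt "-0.0225 0 0 0" --pt "-0.0225 0 0 0" --pt "-0.0225 0 0 0" --pt "-0.0225 0 0 0" --pt "-0.0225 0.001 0 0"

```text
t: 19.5
tcp_pos: [0.3781, -0.2662, 0.083]
ee_rot: [0.809, 0.587, -0.001, -0.001]
wrist_force: [1.4, 0.3, -2.2]
width: 0.0236
grip_force: 50.0
```

Call:
servo_tool --pt "-0.0105 0 0.003 0" --pt "0 0 0.008 0" --pt "0 0 0.012 0" --pt "0 0 0.01 0" --pt "0 0 0.008 0"

```text
t: 20.0
tcp_pos: [0.3769, -0.2731, 0.0415]
ee_rot: [0.808, 0.589, 0.0, -0.001]
wrist_force: [-0.4, 0.1, -2.2]
width: 0.0233
grip_force: 50.0
```

```bash
python3 m.py;  python3 - <<'E'
from h import *
np.set_printoptions(precision=4,suppress=True)
a=np.deg2rad(-18); e=np.array([np.cos(a),np.sin(a)]); f=np.array([-e[1],e[0]]); O=np.array([.572,-.338])
for cam in('wrist','side','scene'):
  c=camera(cam); X=cloud(c,np.ones((480,640),bool))
  if cam!='scene': save(c,'d_%s.png'%cam)
  def dk(q,n):
    d=q[:,:2]-O; print(cam,n,len(q),'e',np.percentile(d@e,[2,50,98]),'f',np.percentile(d@f,[2,50,98]),'z',np.percentile(q[:,2],[2,50,98]))
  d=X[:,:2]-O; E,F=d@e,d@f
  k=X[(abs(E-.008)<.07)&(abs(F)<.07)&(X[:,2]>.066)&(X[:,2]<.09)]
  if len(k)>20: dk(k,'roof'); print(cv2.minAreaRect((k[:,:2]*1000).astype(np.float32)))
  k=X[(abs(E+.11)<.024)&(abs(F)<.024)&(X[:,2]>.05)&(X[:,2]<.085)]
  if len(k)>20: dk(k,'boss')
E
```

```text
20.0 [ 0.3769 -0.2731  0.0415] yaw -17.86 M [ 0.075  0.135 -0.026] F [-0.4  0.1 -2.2] 0.0233 q7 -0.46
wrist boss 4962 e [-0.1237 -0.1123 -0.0971] f [-0.0101  0.0056  0.0164] z [0.0508 0.0605 0.0618]
side roof 493 e [-0.0338  0.0071  0.0502] f [-0.0502  0.0077  0.0563] z [0.0676 0.0753 0.0819]
((583.0260620117188, -344.2379150390625), (129.5745849609375, 98.64949035644531), 73.42539978027344)
side boss 59 e [-0.1248 -0.1117 -0.0967] f [-0.011   0.0077  0.0229] z [0.0504 0.0585 0.0653]
scene roof 725 e [-0.0338  0.0073  0.0485] f [-0.0522  0.003   0.051 ] z [0.0684 0.077  0.0852]
((578.6503295898438, -341.4726257324219), (112.75310516357422, 85.75694274902344), 72.59190368652344)
scene boss 81 e [-0.1246 -0.1113 -0.0975] f [-0.0124  0.0029  0.0186] z [0.0517 0.0609 0.0717]
```

View pics/d_wrist.png

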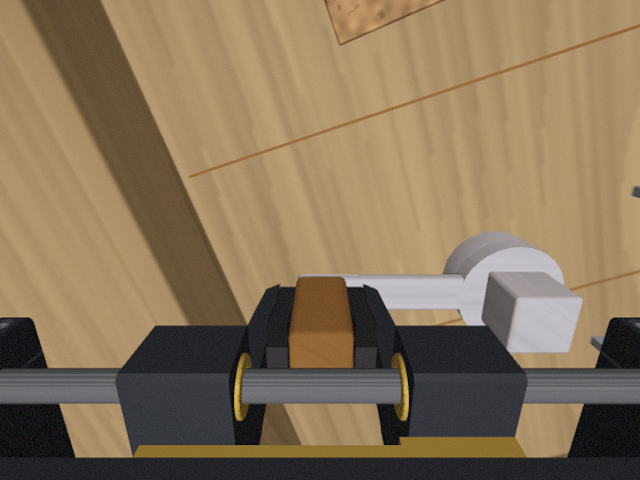

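The wrist view shows the crank held level by the knob (knob at 320,320; boss at 530,310). One look at the mouth before I slide it in.

```bash
python3 -c "
import cv2;a=cv2.imread('pics/d_side.png');cv2.imwrite('pics/d2.png',cv2.resize(a[140:230,255:395],None,fx=5.5,fy=5.5,interpolation=2))"
```

```text
(no output)
```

View pics/d2.png

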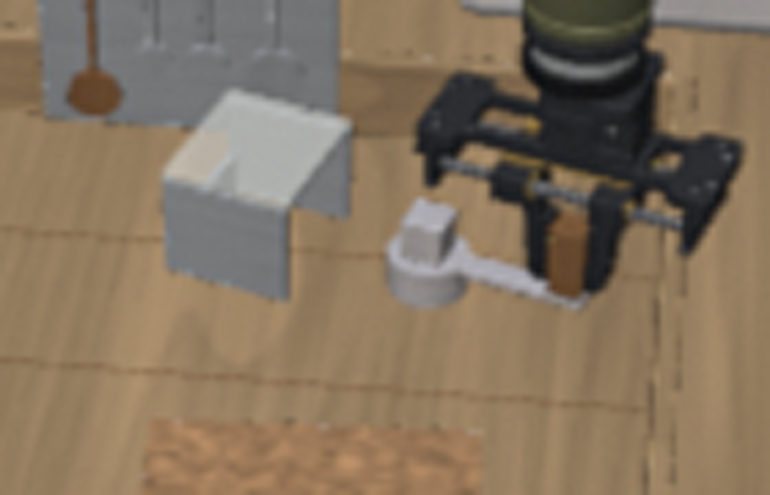

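The dock's mouth (320,200) faces the hub (430,260), and the stop is at the far end. Lowering close to the boards and sliding in.

Call:
servo_tool --pt "-0.0025 0 0.002 0" --pt "0 0.01 0.002 0" --pt "0 0.015 0 0" --pt "0 0.015 0 0" --pt "0 0.015 0 0"

```text
t: 20.65
tcp_pos: [0.4298, -0.2948, 0.0391]
ee_rot: [0.809, 0.588, 0.001, 0.001]
wrist_force: [-0.4, -0.1, -3.0]
width: 0.0237
grip_force: 50.0
```

Call:
servo_tool --pt "0 0.015 0 0" --pt "0 0.015 0 0" --pt "0 0.012 0 0" --pt "0 0.009 0 0" --pt "0 0.005 0 0"

```text
t: 21.15
tcp_pos: [0.4827, -0.3119, 0.039]
ee_rot: [0.809, 0.588, 0.0, 0.0]
wrist_force: [-0.4, -0.0, -1.6]
width: 0.0236
grip_force: 50.0
```

Call:
servo_tool --pt "0 0 0 0" --pt "0 0 0.001 0" --pt "0 0 0.001 0" --pt "0 0 0 0" --pt "0 0 0 0"

```text
t: 21.65
tcp_pos: [0.4813, -0.3113, 0.0367]
ee_rot: [0.809, 0.588, -0.0, -0.0]
wrist_force: [0.0, -0.9, -2.0]
width: 0.0237
grip_force: 50.0
```

```bash
python3 m.py
python3 - <<'E'
from h import *
np.set_printoptions(precision=4,suppress=True)
import plan
s,p,a=plan.st(); t=np.radians(a); print('hub est',p[:2]+.095*np.array([np.cos(t),np.sin(t)]))
E
```

```text
21.65 [ 0.4813 -0.3113  0.0367] yaw -17.98 M [0.047 0.12  0.008] F [ 0.  -0.9 -2. ] 0.0237 q7 -0.37
hub est [ 0.5716 -0.3406]
```

Call:
servo_tool --pt "0 0 0.001 0" --pt "0 0 0.001 0" --pt "0 0 0 0" --pt "0 0 0 0" --pt "0 0 0 0"

```text
t: 22.15
tcp_pos: [0.4816, -0.3114, 0.0348]
ee_rot: [0.809, 0.588, -0.0, 0.0]
wrist_force: [-0.7, -0.2, -0.8]
width: 0.0237
grip_force: 50.0
```

Call:
servo_tool --pt "0 0 0.0005 0" --pt "0 0 0 0" --pt "0 0 0 0" --pt "0 0 0 0" --pt "0 0 0 0"

```text
t: 22.65
tcp_pos: [0.4815, -0.3114, 0.0346]
ee_rot: [0.809, 0.588, -0.0, 0.0]
wrist_force: [-3.6, 0.8, 5.5]
width: 0.0239
grip_force: 50.0
```

Resting on the boards. Opening partly, since the roof edge is close, and rising straight up.

Call:
servo_tool --pt "0 0 0 0" --pt "0 0 0 0" --pt "0 0 0 0" --pt "0 0 0 0" --pt "0 0 0 0" --fingers 0.0

```text
t: 23.15
tcp_pos: [0.4817, -0.3114, 0.0341]
ee_rot: [0.809, 0.588, 0.0, 0.0]
wrist_force: [0.3, -0.1, -0.4]
width: 0.0442
grip_force: 0.0
```

Call:
servo_tool --pt "0 0 -0.008 0" --pt "0 0 -0.02 0" --pt "0 0 -0.03 0" --pt "0 0 -0.04 0" --pt "0 0 -0.04 0"

```text
t: 23.65
tcp_pos: [0.4812, -0.3111, 0.1739]
ee_rot: [0.809, 0.588, -0.0, -0.0]
wrist_force: [0.4, -0.7, 0.3]
width: 0.0438
grip_force: 0.0
```

Call:
servo_tool --pt "0 0 -0.03 0" --pt "0 -0.01 -0.02 0" --pt "0 0 0 0" --pt "0 0 0 0" --pt "0 0 0 0"

```text
t: 24.15
tcp_pos: [0.4716, -0.3082, 0.2211]
ee_rot: [0.809, 0.588, -0.0, -0.001]
wrist_force: [-0.3, 0.2, -0.9]
width: 0.044
grip_force: 0.0
```

```bash
python3 m.py
python3 - <<'E'
from h import *
np.set_printoptions(precision=4,suppress=True)
a=np.deg2rad(-18); e=np.array([np.cos(a),np.sin(a)]); f=np.array([-e[1],e[0]]); O=np.array([.572,-.338])
for cam in('wrist','scene','side'):
  c=camera(cam); X=cloud(c,np.ones((480,640),bool)); d=X[:,:2]-O; E,F=d@e,d@f
  k=X[(abs(E+.095)<.02)&(abs(F)<.02)&(X[:,2]>.068)&(X[:,2]<.084)]
  if len(k)>20: d=k[:,:2]-O; print(cam,'knob e,f,z',np.median(d@e),np.median(d@f),np.median(k[:,2]),cv2.minAreaRect((k[:,:2]*1000).astype(np.float32))[2])
  if cam=='side': 
    i=c['image'][140:230,255:395,::-1]; cv2.imwrite('pics/end.png',cv2.resize(i,None,fx=5.5,fy=5.5,interpolation=2))
  if cam=='scene': save(c,'endscene.png')
  if cam=='scene':
    for n in('jar','shaker','tin','stirrer'):
      r=spotter.landmark_of(cam,n)[:2]; print(n,[atz(c,q['pixel'],0).round(3) for q in r])
E
```

```text
24.15 [ 0.4716 -0.3082  0.2211] yaw -17.99 M [-0.06  -0.061 -0.034] F [-0.3  0.2 -0.9] 0.044 q7 -0.22
wrist knob e,f,z -0.09331363121853899 -0.00043852460419953923 0.07592194299237995 72.17694854736328
scene knob e,f,z -0.09452114342819597 -0.003327548977004245 0.0767423376957494 75.0149917602539
jar [array([ 0.734,  0.309, -0.   ])]
shaker [array([0.719, 0.046, 0.   ])]
tin [array([ 0.723, -0.05 ,  0.   ])]
stirrer [array([0.544, 0.417, 0.   ])]
side knob e,f,z -0.09715448808443852 0.003665676383275278 0.07472014947777056 83.56645965576172
```

View pics/end.png

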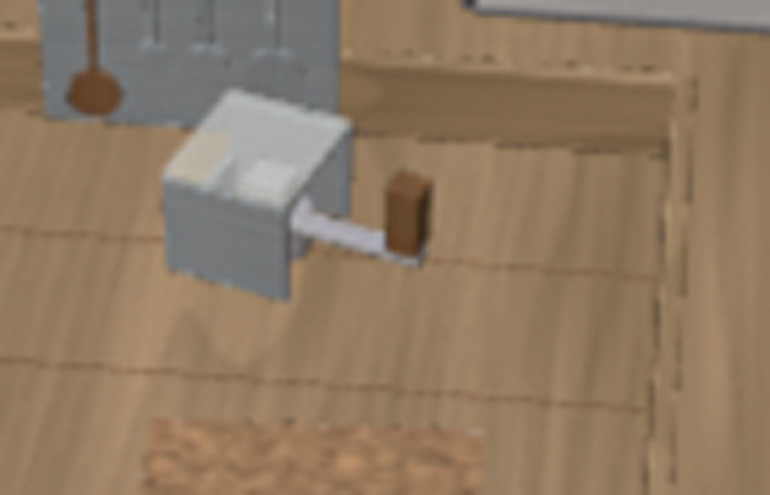

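The view shows the hub under the roof (270,180) and the knob sticking out of the mouth (408,215). The knob top is at 0.076, so the crank lies flat, and the hub is within about 2 mm of the dock origin. The bystanders have not moved.

```bash
python3 -c "
from cell import workorder; print(workorder.close_job())"
```

```text
the job is handed in; nothing more can be done
None
```

The job is handed in: the crank came off clockwise seen from above, was laid on the mat and released, and now rests flat under the dock roof with its knob out of the mouth, at about 24 s with the bystanders where they were.

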